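Hold open the check-weight locker

TASK

A colleague is about to take check weights out of the small locker on the bench: unlatch its gate and hold it open for them. First squeeze the two tabs of the broad catch on its roof fully together, only then those of the narrow catch, and then pull the gate by its upright post past its detent until it stands wide open, about square to its closed position. The gate springs back if let go, so finish while still holding it wide with the gripper, and leave the weights and the other things on the bench where they are.

Things in the scene. Friction and masses are not known exactly. Their poses are not given: they have to be found in the camera images.
- locker: Grey sheet-metal locker on four 30 mm rubber feet, fixed to the bench, 60 deep x 230 wide x 114 mm high, open at the front, where the gate hangs. Origin: on the bench under the middle of its front edge. Its x axis points into the locker (away from the gate), y to the hinge side (left as seen from the front), z up. Its yaw may be up to about 0.2 rad.
- broad_catch: The broad squeeze catch on the locker's roof, opened first: two upright grey tabs 34 mm deep (along x), 8 mm thick, tops 46 mm above the roof (160 above the bench), 56 mm over their outer faces, 36 when squeezed home. Origin: on the roof (114 above the bench) midway between the tabs, 30 mm behind the locker's front edge, 45 mm left or right of its middle (sides change); axes as the locker's.
- broad_catch_l (a joint): Inward travel of each of the broad catch's tabs: 0 = latched, 0.010 m = squeezed home. The two tabs slide along y, geared to move together, against about 6 N of friction, and stay where left. From each a thin steel arm runs forward, 10 to 17 mm above the roof, to a toe before a peg on the gate, which cannot open until both catches are squeezed.
- narrow_catch: The narrow squeeze catch, to be opened second: same kind and height, tabs 18 mm deep, 8 mm thick, 40 mm apart over their outer faces, 20 mm when squeezed home. Origin: on the roof, midway between the tabs; axes as the locker's.
- narrow_catch_l (a joint): Inward travel of the narrow catch's tabs: 0 = latched, 0.010 m = squeezed home and open.
- post_top (a point): Centre of the top of the gate's post, a plain upright steel bar 16 mm in diameter, top 182 mm above the bench, its upper 70 mm free, on a bracket on the gate's front. Gate shut, it stands 26 mm in front of the locker's front edge, in the middle of its width. It moves with the gate, 107 mm from the hinge axis. The gripper may turn about it.
- gate_hinge (a point): Point on the gate's upright hinge axis, 112 mm above the bench, at the locker's left front corner (5 mm before the front edge, 105 mm left of the middle). The gate is an aluminium frame with a clear pane, 10 mm thick, 205 mm wide, from 32 to 112 mm above the bench (its pegs to 122).
- gate (a joint): Gate angle, rad: 0 = shut, grows as the free (right) end swings out towards the robot, clockwise seen from above; stop at 1.7. A sprung roller makes a detent between about 0.6 and 1.0 rad, which takes some 4 to 5 N at the post to pull through; a closing spring pulls back all the way, about 2 N at the post at 1.5, and a gate let go beyond the detent swings back onto it and rests half open at about 1.0.
- marker_1: Marker pen, 126 mm, lying on the bench. Origin: centre of its underside. To be left alone.
- sample_cup_1: Lidded sample cup, 61 mm across, 59 mm high. Origin: centre of its underside. To be left alone.
- weight_100: Largest check weight, 44 mm high, standing inside the locker. Origin: centre of its underside. To be left alone.
- weight_50: Middle check weight, 35 mm high, inside the locker. Origin: centre of its underside. To be left alone.
- weight_20: Smallest check weight, 26 mm high, inside the locker. Origin: centre of its underside. To be left alone.

How it is judged:
On the way, in this order (a step that is already met when the one before it is completed fails the run):
1. the broad catch is squeezed open while the narrow one is still latched (value of joint broad_catch_l above 0.0085 m and value of joint narrow_catch_l below 0.004 m), for 0.1 s.
2. the narrow catch is squeezed open too (value of joint each of broad_catch_l, narrow_catch_l above 0.0085 m), for 0.1 s.
3. the gate is swung past its detent (value of joint gate above 1.15 rad), for 0.1 s.
At the end, for the whole second after the job is handed in: The gate stands at more than 1.3 rad (75 degrees) and is still (below 0.1 rad/s), held there by the fingers (more than 0.5 N between fingers and gate), and both catches are still squeezed open (more than 8.5 of 10 mm) (all of step 2 and value of joint gate above 1.3 rad and velocity of joint gate between -0.1 and 0.1 rad/s and contact force between the fingers and gate above 0.5 N); the arm keeps its last pose, push and grip.
It fails at once if the narrow catch is squeezed before the broad one (value of joint narrow_catch_l above 0.006 m and value of joint broad_catch_l below 0.006 m).
It fails at once if a weight or another thing on the bench is moved by more than 30 mm (distance of any of marker_1, sample_cup_1, weight_100, weight_50, weight_20 from where it was at the start of the episode above 0.03 m).
It also fails if it takes over 48 s, if anything falls off the work surface, if the arm or the gripper's body presses on something with over 40 N, if the wrist force passes 120 N, or if a joint passes its speed limit or range.

ROBOT

A 6-joint arm with a two-finger parallel gripper is mounted at the origin on a cart in front of the work surface, level with it; the furniture and walls round the work are solid. World frame = base frame: x ahead of the robot, y to its left, z up, the work surface at z = 0. Lengths are in m, angles in rad, forces in N, time in s.
With the tool pointing down it reaches from about 0.325 to 0.9 m from the base axis. Payload 3.5 kg.
Tool frame: the origin (TCP) lies at the very end of the fingers, on their centre line; the grasp point (between the pads) lies 19 mm behind it; z points along the fingers, x is the direction in which the jaws open and shut, and the axes are right-handed (so a half turn about z gives the same grasp; the last joint's range is limited). The gripper opens to 85 mm and grips with 20 to 120 N. Pads are 22 mm wide; open, the fingers measure 114 mm over their backs; the gripper's body (76 mm by 85 mm) begins 54 mm behind the grasp point. The pads swing forward as they close: fully open they stand 13 mm farther back than shut.
Start: joints at [-1.342, 0.276, -0.026, 1.268, 0, 1.467], TCP at [0.204, -0.591, 0.231] pointing down, gripper open.
Joint ranges: [-3.12, 3.12], [-0.85, 1.88], [-1.08, 1.24], [-1.95, 2.15], [-1.57, 1.53], [-3.14, 3.14]. Speed limits (rad/s): [2.57, 2.57, 3.14, 3.14, 3.14, 3.14].

INTERFACE

Orientations are given as a 3x3 rotation matrix whose columns are the frame's x, y, z axes.
In Python, from rig import env gives the robot as it stands. The module is installed in compiled form; this text tells all that it offers.
- The arm moves only by the tool move_arm, never from a script. Its argument "steps" is a list of rows, each a list of 3 entries, a list of its own where there are three numbers: the gripper's target within -1 to 1 (fully open at 1, half-way at 0, shut at -1), then the shift along the tool's x, y, z each as a share of 0.1 m, from -1 to 1, then the turn about the tool's z as a share of 180 degrees, from -1 to 1. A call has 1 to 10 rows; each row is the pose to reach, as a shift and turn from the pose measured when the call began, along the tool's axes at that moment, turning the shorter way round; what a row does not reach only later rows make up. A row lasts 1/12 s, in which the tool goes at most 41.7 mm and 7.16 degrees, less where a joint would pass 70% of its speed; a pose out of reach is approached as far as the arm can. A call with a number of a shift or a turn outside -1 to 1 is refused whole. A call with a gripper value outside its range is refused whole. The fingers move at their own pace and stop on an object; "force" is the grip in N (left out, the last holds). Time passes only in rows, so rows that repeat a pose let the fingers close. It gives the time, the measured TCP pose, the force and the opening at its end, in the units of the state.
- env.state(): the state, without advancing time (a new reading comes with each control period).
- env.read_camera(name): name is "scene" or "top" or "wrist"; returns (picture, depth): 400x640x3 uint8, red, green, blue; 400x640 float32, m along the optical axis (not along the pixel's ray), 0 where there is no reading.
- env.camera_info(name): a dict with "fx", "fy", "cx", "cy" (pixels), "k1" (the pictures are not rectified: a ray, as slopes to the right and down, at radius r is drawn at 1 + k1 r^2 times it, then the intrinsics apply), "extrinsics" (4x4, takes a point from camera to world coordinates). Camera axes: x right, y up, looking along -z (the intrinsics and any distortion apply to the point x, -y, -z); pixel columns grow to the right and rows downward; lengths in m; the calibration is good to about 2 mm. A picture is of the moment at which its call begins: read the wrist's pose just before it. camera_info takes no time and is no camera call; for the wrist camera it gives the pose at the moment of the call.
- env.sign_off(): hands the job in, once; it reports no verdict.
Trained networks look in the newest picture that a camera, given by its name, has taken for a name from the list of things; names that differ only in an ending like _2 or _b are one class to them, and where a whole thing is asked for, a point or a joint stands for the part that bears it (a point fixed in the world has none). Each returns a list of dicts, best first, with "p" (0 to 1); they miss things now and then, are a little off and sometimes report something else, mostly with a low value. They report only what shows in the picture. A call takes as long as a camera call.
- env.search_frame(thing, camera): "box" ([left, top, right, bottom] in pixels, round what is visible of it).
- env.spot_point(thing, camera): "point" ([column, row] in pixels: a listed point, or the origin of a listed thing).
The state is a dict: "clock": time; "joint_pos": joint angles; "qvel": joint speeds; "tau": joint torques, N m; "tool_pos": TCP position; "orientation": TCP orientation; "contact_force": force on the tool from outside, world axes, zero at the start; "wrist_torque": the same for the moment, N m; "width": opening from 0.0 (shut) to 1.0 (fully open).
Only numpy, scipy, OpenCV 4.12 (cv2) and the standard library are available. Lean on these libraries where they do the work, as an engineer would, in place of code of your own. Each camera call takes 0.05 s, during which the arm holds its last target.

## Working session

There is one attempt and no reset: what is moved stays moved. The work goes in short steps, Python scripts to look and compute and a tool call to move; the robot and the scene stay as the last step left them, time stands still between calls to the robot, and variables do not carry over. Pictures are saved under pics/ and viewed, and the job is handed in when it is done.

Besides the shell and the picture viewer there is one more tool, called after "Request:" as name(argument=value, ...) on one line, values as JSON. move_arm: Moves the arm, as the interface text tells. Shift numbers are shares of 0.1 m and turn numbers shares of 180 degrees, none past 1 either way. Its arguments: {"type":"object","properties":{"steps":{"type":"array","items":{"type":"array"}},"force":{"type":"number"}},"required":["steps"]}

```bash
mkdir -p pics
cat > h.py <<'E'
import numpy as np, cv2
from rig import env
def cam(name):
    s=env.camera_info(name); return s
def pix2world(ci,u,v,depth=None,z=None):
    x=(u-ci['cx'])/ci['fx']; y=(v-ci['cy'])/ci['fy']
    k=ci['k1']; xu,yu=x,y
    for _ in range(30):
        r2=xu*xu+yu*yu; xu=x/(1+k*r2); yu=y/(1+k*r2)
    d=np.array([xu,-yu,-1.0]); T=np.array(ci['extrinsics'])
    o=T[:3,3]; w=T[:3,:3]@d
    if z is not None: return o+w*(z-o[2])/w[2]
    return o+w*depth
def world2pix(ci,p):
    T=np.array(ci['extrinsics']); q=T[:3,:3].T@(np.array(p)-T[:3,3])
    x=q[0]/-q[2]; y=-q[1]/-q[2]; s=1+ci['k1']*(x*x+y*y)
    return ci['fx']*x*s+ci['cx'], ci['fy']*y*s+ci['cy']
E
python3 - <<'E'
from h import *
s=env.state(); print(s)
for n in ['scene','top']:
    im,d=env.read_camera(n); cv2.imwrite(f'pics/{n}0.png',im[:,:,::-1]); np.save(f'{n}0.npy',d)
    ci=cam(n)
    for t in ['broad_catch','narrow_catch','post_top','gate_hinge','locker']:
        r=env.spot_point(t,n)
        print(n,t,[(x['p'],np.round(x['point'],1)) for x in r[:3]])
    print({k:v for k,v in ci.items()})
E
```

```text
{'clock': 0.0, 'joint_pos': array([-1.34239036e+00,  2.77163065e-01, -2.79250823e-02,  1.26800054e+00,
       -1.81869600e-05,  1.46738304e+00]), 'qvel': array([-0.00025043, -0.00026447, -0.00147331,  0.00039683, -0.00052114,
       -0.00073768]), 'tau': array([ 1.77007863e-03, -4.45508838e+01,  2.95202261e+01,  1.64824555e-02,
       -2.09330869e-05, -1.39745522e-07]), 'tool_pos': array([ 0.20339771, -0.59013083,  0.23012022]), 'orientation': array([[ 3.25762991e-01, -9.45451313e-01, -5.36761556e-04],
       [-9.45448712e-01, -3.25763360e-01,  2.22870146e-03],
       [-2.28198597e-03, -2.18547931e-04, -9.99997372e-01]]), 'contact_force': array([-0.59297066, -0.288909  , -0.36861036]), 'wrist_torque': array([-0.06144863, -0.03361863,  0.00011617]), 'width': 0.9976990989050526}
scene broad_catch [(0.9, array([276.3, 199.6]))]
scene narrow_catch [(0.94, array([253.4, 216.6]))]
scene post_top [(0.97, array([279.7, 193.6])), (0.2, array([279.2, 199.7]))]
scene gate_hinge [(0.8, array([248.8, 235.2]))]
scene locker [(0.75, array([278.8, 247.2]))]
{'fx': 410.7494287194548, 'fy': 410.749428
[... 298 characters left out ...]
       ,  0.        ,  0.        ,  1.        ]])}
top broad_catch [(0.69, array([299.9, 171.8]))]
top narrow_catch [(0.69, array([265.9, 174.1])), (0.17, array([300.4, 174.2]))]
top post_top [(0.58, array([281.9, 190.1]))]
top gate_hinge [(0.8, array([245.2, 189.3]))]
top locker [(0.6, array([287.5, 191.8]))]
{'fx': 433.4249252008269, 'fy': 433.4249252008269, 'cx': 325.8751762205035, 'cy': 199.9047258133937, 'k1': -0.08686634511325891, 'extrinsics': array([[ 0.01143057,  0.98246158, -0.18611442,  0.28640879],
       [-0.99989496,  0.01288922,  0.00662923,  0.01511739],
       [ 0.00891183,  0.18601909,  0.98250571,  1.24468685],
       [ 0.        ,  0.        ,  0.        ,  1.        ]])}
```

Run:
```python
from h import *
for n,a in [('scene',(180,130,380,290)),('top',(200,130,360,230))]:
    im=cv2.imread(f'pics/{n}0.png'); c=im[a[1]:a[3],a[0]:a[2]]
    f=min(800/c.shape[1],600/c.shape[0]);cv2.imwrite(f'pics/{n}0c.png',cv2.resize(c,None,fx=f,fy=f,interpolation=cv2.INTER_CUBIC))
pts={'scene':dict(b=(276.3,199.6,.114),n=(253.4,216.6,.114),p=(279.7,193.6,.182),h=(248.8,235.2,.112),l=(278.8,247.2,0)),
'top':dict(b=(299.9,171.8,.114),n=(265.9,174.1,.114),p=(281.9,190.1,.182),h=(245.2,189.3,.112),l=(287.5,191.8,0))}
for n in pts:
    ci=cam(n)
    for k,(u,v,z) in pts[n].items(): print(n,k,np.round(pix2world(ci,u,v,z=z),4))
```

```text
scene b [0.5819 0.0761 0.114 ]
scene n [0.5692 0.1644 0.114 ]
scene p [0.5172 0.1169 0.182 ]
scene h [0.5228 0.217  0.112 ]
scene l [0.5396 0.117  0.    ]
top b [0.5766 0.0782 0.114 ]
top n [0.5691 0.1695 0.114 ]
top p [0.5113 0.1184 0.182 ]
top h [0.527  0.2237 0.112 ]
top l [0.5449 0.1195 0.    ]
```

View pics/scene0.png

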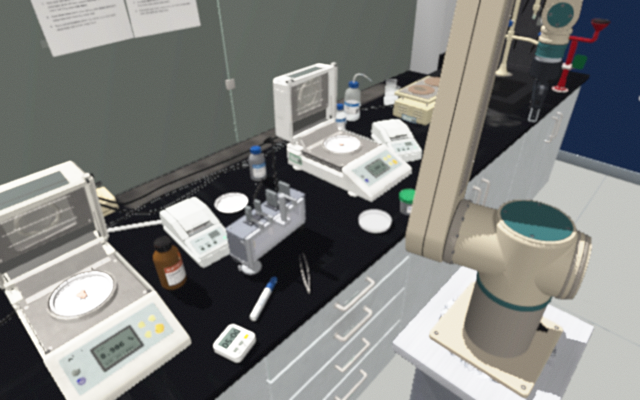

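View pics/top0.png

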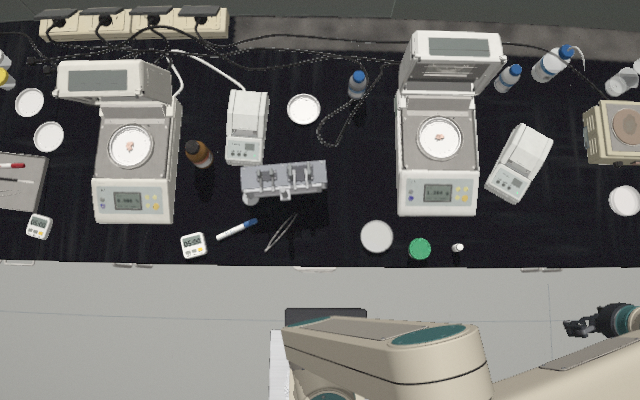

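```bash
ls pics
```

```text
scene0.png
scene0c.png
top0.png
top0c.png
```

View pics/scene0c.png

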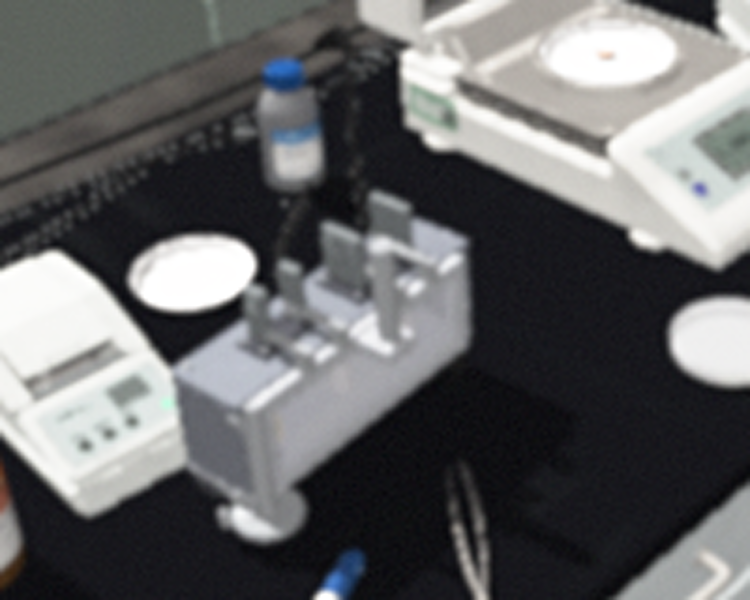

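View pics/top0c.png

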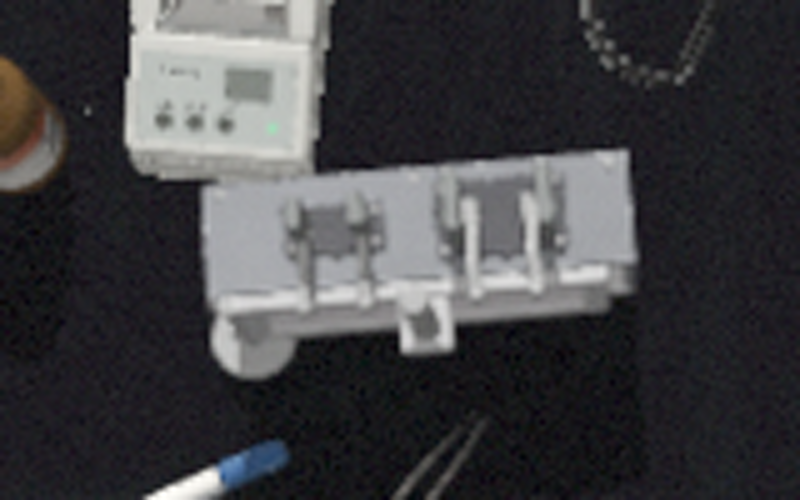

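The top view shows the broad catch on the right (about 300,172) and the narrow catch on the left (266,174), with the post at (282,190). The locker yaw is roughly 0.1. I'll fit its pose and then move above it.

```bash
cat >> h.py <<'E'
def plan(p,yaw):
    """world TCP target, world yaw of tool x"""
    s=env.state(); R=np.array(s['orientation']); d=np.array(p)-s['tool_pos']
    cy=np.arctan2(R[1,0],R[0,0]); dy=(yaw-cy+np.pi)%(2*np.pi)-np.pi
    print('t',round(s['clock'],2),'pos',np.round(s['tool_pos'],4),'yaw',round(cy,4),'j',np.round(s['joint_pos'],2),'w',round(s['width'],3),'F',np.round(s['contact_force'],1))
    print('shift shares',np.round(R.T@d/0.1,3),'turn share',round(-dy/np.pi,4))
E
python3 - <<'E'
from h import *
from scipy.optimize import least_squares
obs=[]
P={'b':[.03,-.045,.114],'n':[.03,.045,.114],'p':[-.026,0,.182],'h':[-.005,.105,.112]}
pts={'scene':dict(b=(276.3,199.6),n=(253.4,216.6),p=(279.7,193.6),h=(248.8,235.2)),
'top':dict(b=(299.9,171.8),n=(265.9,174.1),p=(281.9,190.1),h=(245.2,189.3))}
def f(q):
    r=[]
    for n in pts:
        ci=cam(n)
        for k in pts[n]:
            a=P[k];c,s=np.cos(q[2]),np.sin(q[2])
            w=[q[0]+c*a[0]-s*a[1],q[1]+s*a[0]+c*a[1],a[2]]
            r+=list(np.array(world2pix(ci,w))-pts[n][k])
    return np.array(r)
o=least_squares(f,[.54,.118,.1],loss='soft_l1'); print(o.x,np.round(o.fun.reshape(-1,2) if len(o.fun)==16 else 0,1)); print(np.round(f(o.x).reshape(-1,2),1))
plan([.48,.10,.32],np.pi/2+o.x[2])
E
```

```text
[0.54253287 0.11939266 0.11005831] [[ 0.6  1. ]
 [-0.5  0.8]
 [ 0.3  0. ]
 [-2.9  0.7]
 [ 0.1 -0.3]
 [ 0.7  0.6]
 [ 0.8 -2.1]
 [ 0.2  0.4]]
[[ 0.6  1. ]
 [-0.5  0.8]
 [ 0.3  0. ]
 [-2.9  0.7]
 [ 0.1 -0.3]
 [ 0.7  0.6]
 [ 0.8 -2.1]
 [ 0.2  0.4]]
t 0.6 pos [ 0.2036 -0.5909  0.2313] yaw -1.239 j [-1.34  0.28 -0.03  1.27 -0.    1.47] w 0.998 F [-0.2 -0.7  1. ]
shift shares [-5.632 -4.864 -0.887] turn share -0.9294
```

Request:
move_arm(steps=[[1,[-0.3,-0.25,-0.5],-0.04],[1,[-0.6,-0.5,-0.9],-0.08],[1,[-0.9,-0.8,-0.9],-0.12],[1,[-1,-0.86,-0.9],-0.16],[1,[-1,-0.86,-0.9],-0.2],[1,[-1,-0.86,-0.9],-0.24],[1,[-1,-0.86,-0.9],-0.28],[1,[-1,-0.86,-0.9],-0.32],[1,[-1,-0.86,-0.9],-0.36],[1,[-1,-0.86,-0.9],-0.4]])

```text
clock: 1.43
tool_pos: [0.2524, -0.4682, 0.3215]
orientation: [[1.0, 0.017, 0.0], [0.017, -1.0, -0.0], [0.0, 0.0, -1.0]]
contact_force: [0.3, 0.7, -0.6]
width: 0.999
```

```bash
python3 -c "
from h import *
plan([.48,.10,.32],np.pi/2+.11)"
```

```text
t 1.43 pos [ 0.2524 -0.4682  0.3215] yaw 0.0174 j [-1.2   0.08 -0.08  1.42  0.    0.36] w 0.999 F [ 0.3  0.7 -0.6]
shift shares [ 2.375 -5.642  0.013] turn share -0.5295
```

Request:
move_arm(steps=[[1,[0.16,-0.4,0],0],[1,[0.32,-0.8,0],0],[1,[0.42,-1,0],0]])

```text
clock: 1.68
tool_pos: [0.2927, -0.3647, 0.3215]
orientation: [[1.0, 0.017, 0.0], [0.017, -1.0, 0.001], [0.0, -0.001, -1.0]]
contact_force: [-0.2, -0.1, -0.9]
width: 1.005
```

Request:
move_arm(steps=[[1,[0.16,-0.4,0],0],[1,[0.32,-0.8,0],0],[1,[0.42,-1,0],0]])

```text
clock: 1.93
tool_pos: [0.333, -0.261, 0.3219]
orientation: [[1.0, 0.018, 0.001], [0.018, -1.0, 0.002], [0.001, -0.002, -1.0]]
contact_force: [0.4, 0.3, -0.2]
width: 0.999
```

Request:
move_arm(steps=[[1,[0.16,-0.4,0],0],[1,[0.32,-0.8,0],0],[1,[0.42,-1,0],0]])

```text
clock: 2.18
tool_pos: [0.3733, -0.1573, 0.3225]
orientation: [[1.0, 0.019, 0.001], [0.019, -1.0, 0.003], [0.002, -0.003, -1.0]]
contact_force: [-0.1, -0.9, -0.7]
width: 1.001
```

Request:
move_arm(steps=[[1,[0.16,-0.4,0],0],[1,[0.32,-0.8,0],0],[1,[0.42,-1,0],0]])

```text
clock: 2.43
tool_pos: [0.4136, -0.0537, 0.3234]
orientation: [[1.0, 0.021, 0.003], [0.021, -1.0, 0.003], [0.003, -0.003, -1.0]]
contact_force: [-0.4, -0.1, 0.5]
width: 1.002
```

Request:
move_arm(steps=[[1,[0.16,-0.4,0],0],[1,[0.32,-0.8,0],0],[1,[0.42,-1,0],0]])

```text
clock: 2.68
tool_pos: [0.4539, 0.0503, 0.3243]
orientation: [[1.0, 0.023, 0.004], [0.023, -1.0, 0.004], [0.004, -0.004, -1.0]]
contact_force: [-0.1, -1.7, 1.0]
width: 0.999
```

```bash
python3 -c "
from h import *
plan([.48,.10,.32],np.pi/2+.11)"
```

```text
t 2.68 pos [0.4539 0.0503 0.3243] yaw 0.0228 j [-0.03 -0.07 -0.22  1.42  0.    1.51] w 0.999 F [-0.1 -1.7  1. ]
shift shares [ 0.272 -0.491  0.046] turn share -0.5277
```

Request:
move_arm(steps=[[1,[0.1,-0.2,0],-0.04],[1,[0.27,-0.5,0.05],-0.08],[1,[0.27,-0.5,0.05],-0.12],[1,[0.27,-0.5,0.05],-0.16],[1,[0.27,-0.5,0.05],-0.2],[1,[0.27,-0.5,0.05],-0.24],[1,[0.27,-0.5,0.05],-0.28],[1,[0.27,-0.5,0.05],-0.32],[1,[0.27,-0.5,0.05],-0.36],[1,[0.27,-0.5,0.05],-0.4]])

```text
clock: 3.52
tool_pos: [0.4797, 0.1009, 0.3197]
orientation: [[0.29, 0.957, 0.004], [0.957, -0.29, 0.004], [0.005, 0.003, -1.0]]
contact_force: [-0.1, 0.2, -0.2]
width: 0.999
```

Request:
move_arm(steps=[[1,[0,0,0],-0.04],[1,[0,0,0],-0.08],[1,[0,0,0],-0.12],[1,[0,0,0],-0.13],[1,[0,0,0],-0.13],[1,[0,0,0],-0.13]])

```text
clock: 4.02
tool_pos: [0.4797, 0.1009, 0.3198]
orientation: [[-0.113, 0.994, 0.004], [0.994, 0.113, 0.004], [0.004, 0.005, -1.0]]
contact_force: [-0.8, 0.1, -1.1]
width: 1.001
```

Run:
```python
from h import *
plan([.48,.10,.32],np.pi/2+.11)
ci=cam('wrist')
im,d=env.read_camera('wrist'); cv2.imwrite('pics/w1.png',im[:,:,::-1]); np.save('w1.npy',d)
Z=dict(broad_catch=.114,narrow_catch=.114,post_top=.182,gate_hinge=.112)
for t in Z:
    r=env.spot_point(t,'wrist')
    print(t,[(x['p'],np.round(x['point'],1),np.round(pix2world(ci,*x['point'],z=Z[t]),4)) for x in r[:2]])
np.save('w1ci.npy',ci,allow_pickle=True)
print(ci)
```

```text
t 4.02 pos [0.4797 0.1009 0.3198] yaw 1.6841 j [ 0.07 -0.   -0.17  1.4   0.   -0.04] w 1.001 F [-0.8  0.1 -1.1]
shift shares [-0.01   0.002 -0.002] turn share 0.0011
broad_catch [(0.96, array([298. , 249.8]), array([0.578 , 0.0765, 0.114 ]))]
narrow_catch [(0.65, array([366.5, 245. ]), array([0.5611, 0.1655, 0.114 ]))]
post_top [(0.62, array([340. , 228.1]), array([0.5156, 0.1208, 0.182 ]))]
gate_hinge [(0.58, array([416.2, 223.8]), array([0.5253, 0.2257, 0.112 ]))]
{'fx': 289.10647437183087, 'fy': 289.10647437183087, 'cx': 324.85934050285425, 'cy': 204.60863237936385, 'k1': -0.03415637187838574, 'extrinsics': array([[-0.11240918, -0.95243718, -0.28324476,  0.40896907],
       [ 0.99365592, -0.10674718, -0.03539719,  0.0919259 ],
       [ 0.00347802, -0.2854268 ,  0.9583942 ,  0.46294219],
       [ 0.        ,  0.        ,  0.        ,  1.        ]])}
```

View pics/w1.png

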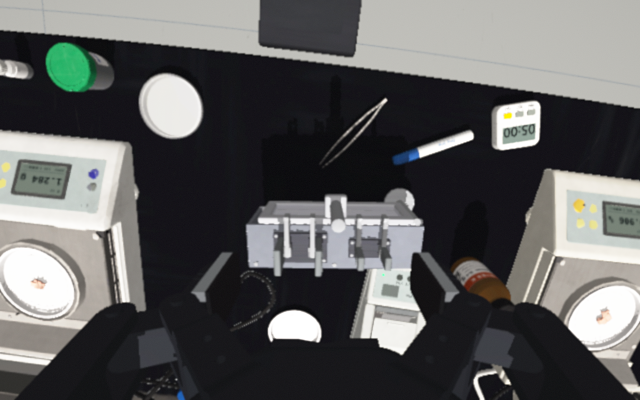

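Run:
```python
from h import *
from scipy.optimize import least_squares
ci=np.load('w1ci.npy',allow_pickle=True).item()
im=cv2.imread('pics/w1.png')
P={'b':[.03,-.045,.114],'n':[.03,.045,.114],'p':[-.026,0,.182],'h':[-.005,.105,.112]}
CI={'scene':cam('scene'),'top':cam('top'),'w':ci}
pts={'scene':dict(b=(276.3,199.6),n=(253.4,216.6),p=(279.7,193.6),h=(248.8,235.2)),
'top':dict(b=(299.9,171.8),n=(265.9,174.1),p=(281.9,190.1),h=(245.2,189.3)),
'w':dict(b=(298,249.8),n=(366.5,245),p=(340,228.1),h=(416.2,223.8))}
def W(q,a):
    c,s=np.cos(q[2]),np.sin(q[2]); return [q[0]+c*a[0]-s*a[1],q[1]+s*a[0]+c*a[1],a[2]]
def f(q,sel=pts):
    return np.array([np.array(world2pix(CI[n],W(q,P[k])))-pts[n][k] for n in sel for k in pts[n]]).ravel()
for sel in (['w'],list(pts)):
    o=least_squares(f,[.54,.118,.1],loss='soft_l1',args=(sel,)); print(o.x); print(np.round(f(o.x).reshape(-1,2),1).tolist())
q=o.x; np.save('q.npy',q)
x0,y0=230,180;F=4
c=cv2.resize(im[y0:y0+110,x0:x0+200],None,fx=F,fy=F,interpolation=cv2.INTER_CUBIC)
def dr(a,col):
    u,v=world2pix(ci,W(q,a)); cv2.circle(c,(int((u-x0+.5)*F),int((v-y0+.5)*F)),3,col,-1)
for cy,h,dd in ((-.045,.028,.017),(.045,.02,.009)):
    for s in (-1,1):
        for x in (-dd,dd):
            for t in (h,h-.008): dr([.03+x,cy+s*t,.160],(0,0,255))
for y in(-.115,.115):
    for x in (0,.06): dr([x,y,.114],(0,255,0))
dr(P['p'],(255,0,0))
cv2.imwrite('pics/w1c.png',c)
```

```text
[0.54139371 0.12085184 0.10351329]
[[0.7, 1.4], [-0.7, 1.2], [0.1, 0.5], [-3.3, 1.1], [-0.4, 0.2], [0.2, 0.9], [0.2, -1.7], [-0.4, 0.5], [2.1, -1.2], [1.7, 4.0], [-2.5, -0.3], [-0.7, 0.1]]
[0.54175732 0.11997876 0.10616024]
[[0.8, 1.2], [-0.5, 1.0], [0.3, 0.3], [-3.1, 0.9], [-0.1, 0.1], [0.5, 0.8], [0.5, -1.8], [-0.1, 0.5], [1.5, -1.0], [1.1, 4.1], [-3.5, -0.1], [-1.4, 0.1]]
```

View pics/w1c.png

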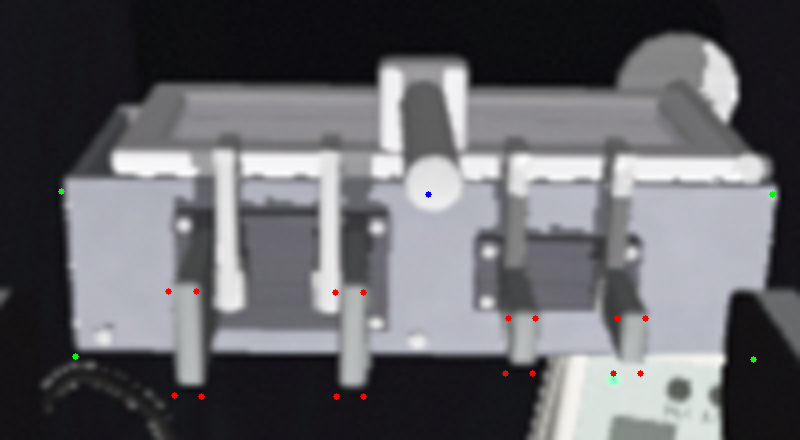

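Run:
```python
from h import *
from scipy.optimize import least_squares
ci=np.load('w1ci.npy',allow_pickle=True).item()
A=[];U=[]
def add(a,u): A.append(a);U.append((230+u[0]/4-.5,180+u[1]/4-.5))
# local y grows to picture right
for cy,h,dd,L in ((-.045,.028,.017,((177,205,284,385),(340,368,284,385))),(.045,.02,.009,((510,536,313,360),(617,643,313,361)))):
    for s,(l,r,t,b) in zip((-1,1),L):
        add([.03,cy+s*(h-.004),.160],((l+r)/2,(t+b)/2))
add([0,-.115,.114],(65,178)); add([0,.115,.114],(775,186)); add([.06,-.115,.114],(78,352)); add([-.026,0,.182],(433,185))
U=np.array(U)
def W(q,a):
    c,s=np.cos(q[2]),np.sin(q[2]); return [q[0]+c*a[0]-s*a[1],q[1]+s*a[0]+c*a[1],a[2]]
f=lambda q:np.array([np.array(world2pix(ci,W(q,a))) for a in A]).ravel()-U.ravel()
o=least_squares(f,[.54,.12,.1],loss='soft_l1');q=o.x;print(q);print(np.round(f(q).reshape(-1,2),1).tolist())
np.save('q.npy',q)
for n,a in dict(b=[.03,-.045,.12],n=[.03,.045,.12],p=[-.026,0,.14],h=[-.005,.105,0]).items(): print(n,np.round(W(q,a),4))
plan(W(q,[.03,-.045,.20]),np.pi/2+q[2])
```

```text
[0.53857775 0.12070729 0.10402255]
[[-0.7, 0.1], [-0.2, 0.4], [0.3, 0.1], [0.9, 0.1], [-0.2, 0.9], [0.3, 0.0], [-0.2, -1.0], [-0.1, -0.5]]
b [0.5731 0.0791 0.12  ]
n [0.5637 0.1686 0.12  ]
p [0.5127 0.118  0.14  ]
h [0.5227 0.2246 0.    ]
t 4.27 pos [0.4797 0.1009 0.3197] yaw 1.6849 j [ 0.07 -0.   -0.17  1.4   0.   -0.04] w 1.0 F [0.  0.8 0.1]
shift shares [-0.328  0.897  1.2  ] turn share 0.0032
```

Request:
move_arm(steps=[[1,[-0.16,0.4,0.1],0],[1,[-0.33,0.8,0.2],0.003],[1,[-0.33,0.9,0.5],0.003],[1,[-0.33,0.9,0.9],0.003],[1,[-0.33,0.9,1],0.003],[1,[-0.33,0.9,1],0.003]])

```text
clock: 4.77
tool_pos: [0.5698, 0.0787, 0.2156]
orientation: [[-0.104, 0.995, -0.006], [0.995, 0.104, 0.004], [0.005, -0.005, -1.0]]
contact_force: [-0.9, 0.3, -0.7]
width: 1.002
```

```bash
cat > look.py <<'E'
import sys
from h import *
ci=cam('wrist'); im,d=env.read_camera('wrist'); q=np.load('q.npy')
c,s=np.cos(q[2]),np.sin(q[2])
im=im[:,:,::-1].copy(); np.save('last.npy',ci,allow_pickle=True)
cv2.imwrite('pics/%s_raw.png'%sys.argv[1],im)
def dr(a,col):
    u,v=world2pix(ci,[q[0]+c*a[0]-s*a[1],q[1]+s*a[0]+c*a[1],a[2]])
    if 0<=u<640 and 0<=v<400: cv2.circle(im,(int(u+.5),int(v+.5)),2,col,-1)
for cy,h,dd in ((-.045,.028,.017),(.045,.02,.009)):
    for sg in (-1,1):
        for x in (-dd,dd):
            for t in (h,h-.008): dr([.03+x,cy+sg*t,.160],(0,0,255))
dr([-.026,0,.182],(255,0,0))
cv2.imwrite('pics/%s.png'%sys.argv[1],im)
E
python3 look.py w2
python3 - <<'E'
from h import *
q=np.load('q.npy'); c,s=np.cos(q[2]),np.sin(q[2])
plan([.5731,.0791,.124],np.pi/2+q[2])
E
```

```text
t 4.82 pos [0.5716 0.0788 0.2187] yaw 1.6755 j [ 0.02  0.2  -0.15  1.22  0.   -0.08] w 1.002 F [ 0.1 -1.   0.6]
shift shares [-0.003  0.016  0.947] turn share 0.0002
```

View pics/w2.png

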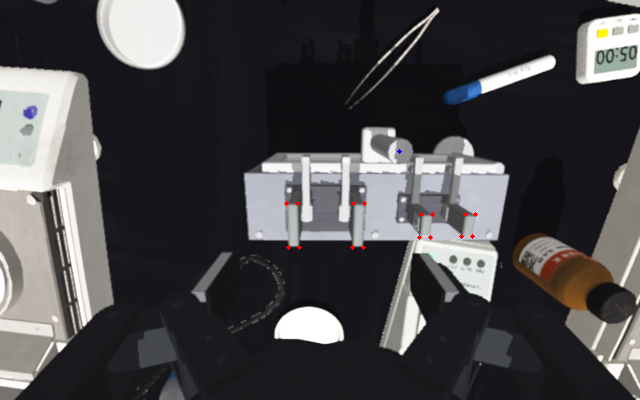

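Request:
move_arm(force=40, steps=[[1,[0,0.02,0.35],0],[1,[0,0.02,0.7],0],[1,[0,0.02,0.94],0],[1,[0,0.02,0.94],0],[1,[0,0.02,0.94],0]])

```text
clock: 5.23
tool_pos: [0.5737, 0.0797, 0.1263]
orientation: [[-0.105, 0.994, 0.0], [0.994, 0.105, 0.004], [0.004, 0.001, -1.0]]
contact_force: [1.2, -0.5, -0.3]
width: 1.002
```

```bash
python3 look.py w3
python3 - <<'E'
from h import *
plan([.5731,.0791,.124],np.pi/2+.104)
E
```

```text
t 5.28 pos [0.5752 0.0797 0.1277] yaw 1.6757 j [ 0.02  0.27 -0.26  1.03  0.   -0.08] w 0.996 F [-0.2  0.3  1. ]
shift shares [-0.004 -0.022  0.036] turn share 0.0003
```

View pics/w3.png

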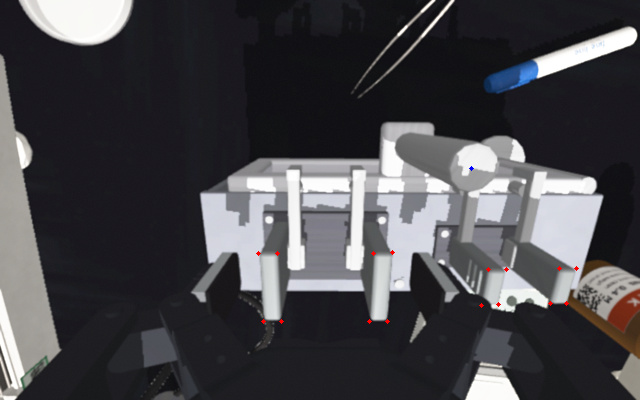

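The fingers straddle the broad tabs (262–390 px), centred, and the right one clears the narrow catch. Squeezing now.

Request:
move_arm(force=40, steps=[[-1,[0,-0.02,0.03],0],[-1,[0,-0.02,0.03],0],[-1,[0,-0.02,0.03],0],[-1,[0,-0.02,0.03],0],[-1,[0,-0.02,0.03],0],[-1,[0,-0.02,0.03],0],[-1,[0,-0.02,0.03],0],[-1,[0,-0.02,0.03],0],[-1,[0,-0.02,0.03],0],[-1,[0,-0.02,0.03],0]])

```text
clock: 6.12
tool_pos: [0.575, 0.08, 0.1273]
orientation: [[-0.105, 0.994, 0.008], [0.995, 0.105, 0.005], [0.005, 0.008, -1.0]]
contact_force: [-0.5, 2.2, 9.0]
width: 0.394
```

```bash
python3 look.py w4
python3 - <<'E'
from h import *
plan([.5731,.0791,.124],np.pi/2+.104)
E
```

```text
t 6.17 pos [0.5751 0.08   0.1273] yaw 1.6756 j [ 0.02  0.27 -0.27  1.03  0.01 -0.08] w 0.394 F [-1.8  2.2  9.6]
shift shares [-0.007 -0.021  0.033] turn share 0.0003
```

View pics/w4.png

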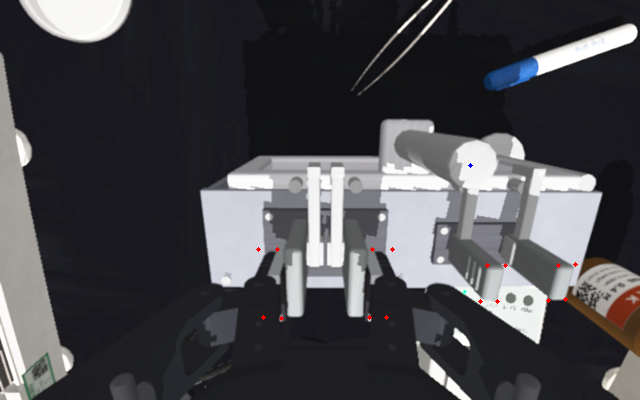

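Request:
move_arm(steps=[[1,[0,0,0],0],[1,[0,0,0],0],[1,[0,0,0],0],[1,[0,0,-0.2],0],[1,[0,0,-0.5],0],[0.6,[0,0,-0.8],0],[0.6,[0,0,-0.8],0],[0.6,[0,0,-0.8],0]])

```text
clock: 6.83
tool_pos: [0.576, 0.0794, 0.2094]
orientation: [[-0.104, 0.994, 0.012], [0.995, 0.104, 0.005], [0.004, 0.013, -1.0]]
contact_force: [0.6, 0.1, -0.1]
width: 0.796
```

```bash
python3 look.py w5
python3 - <<'E'
from h import *
plan([.5637,.1686,.206],np.pi/2+.104)
E
```

```text
t 6.88 pos [0.5746 0.0794 0.2075] yaw 1.6755 j [ 0.02  0.2  -0.17  1.19  0.   -0.08] w 0.804 F [-0.1  0.1 -0.7]
shift shares [ 0.898 -0.015  0.019] turn share 0.0002
```

View pics/w5.png

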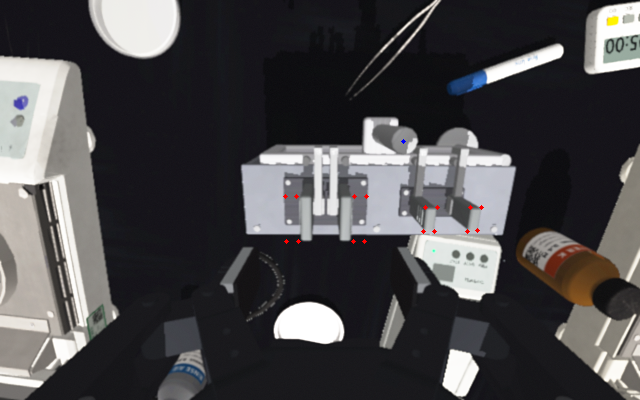

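Request:
move_arm(steps=[[0.6,[0.4,0,0],0],[0.6,[0.8,-0.01,0],0],[0.6,[0.9,-0.01,0.02],0],[0.6,[0.9,-0.01,0.05],0],[0.6,[0.9,-0.01,0.4],0],[0.6,[0.9,-0.01,0.5],0],[0.6,[0.9,-0.01,0.5],0]])

```text
clock: 7.47
tool_pos: [0.5604, 0.1675, 0.1527]
orientation: [[-0.104, 0.995, -0.002], [0.995, 0.104, 0.003], [0.003, -0.002, -1.0]]
contact_force: [-0.2, -0.4, 0.2]
width: 0.802
```

```bash
python3 look.py w6
python3 - <<'E'
from h import *
plan([.5637,.1686,.124],np.pi/2+.104)
E
```

```text
t 7.52 pos [0.562  0.1677 0.1549] yaw 1.6746 j [ 0.18  0.26 -0.22  1.09  0.    0.07] w 0.803 F [ 1.1 -0.7 -0.1]
shift shares [0.006 0.017 0.309] turn share -0.0001
```

View pics/w6.png

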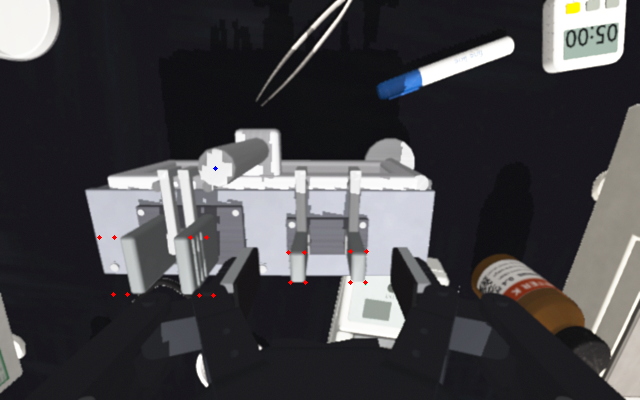

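Request:
move_arm(steps=[[0.6,[0.01,0.01,0.28],0],[0.6,[0.01,0.01,0.28],0],[-1,[0.01,0.01,0.28],0],[-1,[0.01,0.01,0.28],0],[-1,[0.01,0.01,0.28],0],[-1,[0.01,0.01,0.28],0],[-1,[0.01,0.01,0.28],0],[-1,[0.01,0.01,0.28],0],[-1,[0.01,0.01,0.28],0],[-1,[0.01,0.01,0.28],0]])

```text
clock: 8.35
tool_pos: [0.5643, 0.1693, 0.1297]
orientation: [[-0.104, 0.995, 0.005], [0.995, 0.104, 0.004], [0.004, 0.006, -1.0]]
contact_force: [-1.6, 0.8, 7.4]
width: 0.207
```

Request:
move_arm(steps=[[-1,[0,0,0],0],[-1,[0,0,0],0],[-1,[0,0,0],0]])

```text
clock: 8.6
tool_pos: [0.5643, 0.1693, 0.1297]
orientation: [[-0.104, 0.995, 0.005], [0.995, 0.104, 0.004], [0.004, 0.006, -1.0]]
contact_force: [-0.7, 0.7, -1.9]
width: 0.205
```

```bash
python3 look.py w7
python3 - <<'E'
from h import *
plan([.5637,.1686,.124],np.pi/2+.104)
E
```

```text
t 8.65 pos [0.5643 0.1693 0.1297] yaw 1.6746 j [ 0.18  0.28 -0.24  1.04  0.    0.08] w 0.206 F [-0.2  2.  -1.1]
shift shares [-0.007 -0.007  0.057] turn share -0.0001
```

View pics/w7.png

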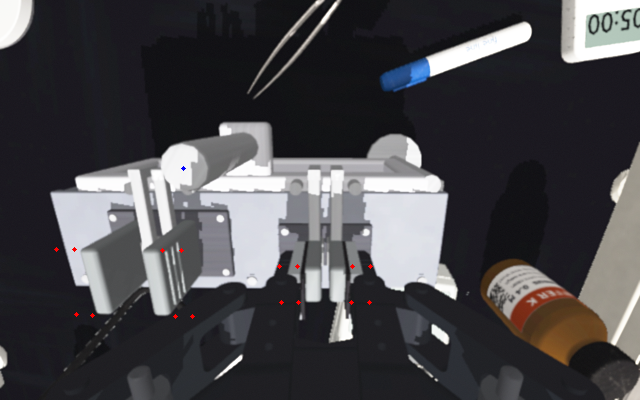

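Request:
move_arm(steps=[[0.5,[0,0,0],0],[0.5,[0,0,0],0],[0.5,[0,0,0],0],[0.5,[0,0,-0.2],0],[0.5,[0,0,-0.5],0],[0.5,[0,0,-0.8],0],[0.5,[0,0,-0.9],0],[0.5,[0,0,-0.9],0]])

```text
clock: 9.32
tool_pos: [0.5667, 0.1694, 0.224]
orientation: [[-0.104, 0.995, 0.013], [0.995, 0.104, 0.006], [0.004, 0.014, -1.0]]
contact_force: [0.5, 0.4, -0.1]
width: 0.751
```

```bash
python3 look.py w8
python3 - <<'E'
from h import *
plan([.5127,.118,.215],np.pi/2+.104)
E
```

```text
t 9.37 pos [0.5652 0.1691 0.2214] yaw 1.6745 j [ 0.18  0.21 -0.13  1.22  0.    0.08] w 0.753 F [-0.2  0.3 -0.9]
shift shares [-0.454 -0.576  0.057] turn share -0.0001
```

View pics/w8.png

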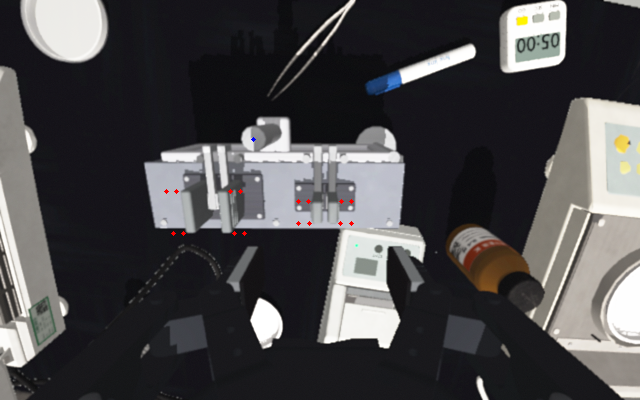

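Request:
move_arm(steps=[[0.5,[-0.22,-0.28,0.02],0],[0.5,[-0.45,-0.57,0.04],0],[0.5,[-0.455,-0.577,0.05],0],[0.5,[-0.455,-0.577,0.05],0],[0.5,[-0.455,-0.577,0.05],0]])

```text
clock: 9.78
tool_pos: [0.5118, 0.1178, 0.2141]
orientation: [[-0.103, 0.995, 0.007], [0.995, 0.103, 0.005], [0.004, 0.008, -1.0]]
contact_force: [-0.9, 0.6, 0.2]
width: 0.749
```

```bash
python3 look.py w9
python3 - <<'E'
from h import *
plan([.5127,.118,.142],np.pi/2+.104)
E
```

```text
t 9.83 pos [0.5127 0.1181 0.2147] yaw 1.6745 j [ 0.1   0.1  -0.27  1.19  0.   -0.  ] w 0.75 F [ 0.  -0.  -0.1]
shift shares [-0.004 -0.006  0.727] turn share -0.0001
```

View pics/w9.png

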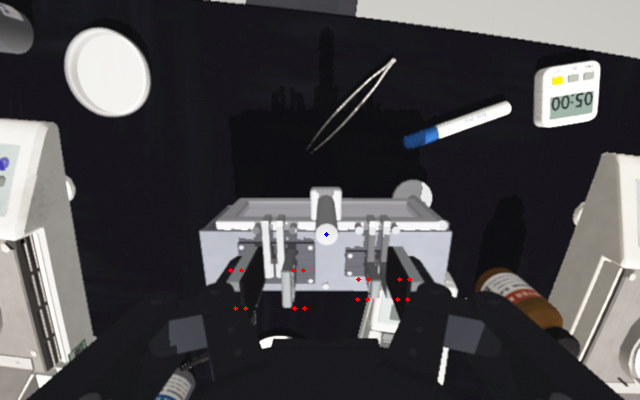

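Request:
move_arm(force=40, steps=[[0.5,[0,0,0.35],0],[0.5,[0,0,0.7],0],[0.5,[0,0,0.72],0],[-1,[0,0,0.72],0],[-1,[0,0,0.72],0],[-1,[0,0,0.72],0],[-1,[0,0,0.72],0],[-1,[0,0,0.72],0],[-1,[0,0,0.72],0],[-1,[0,0,0.72],0]])

```text
clock: 10.67
tool_pos: [0.5154, 0.1193, 0.1451]
orientation: [[-0.104, 0.994, 0.013], [0.995, 0.104, 0.007], [0.005, 0.014, -1.0]]
contact_force: [-0.1, 3.7, 6.3]
width: 0.173
```

```bash
python3 look.py w10
python3 - <<'E'
from h import *
q=np.load('q.npy'); yaw=np.pi/2+q[2]
plan([.5127,.118,.142],yaw)
s=env.state();R=np.array(s['orientation']);p0=s['tool_pos']
c,sn=np.cos(q[2]),np.sin(q[2]); H=np.array([q[0]+c*-.005-sn*.105,q[1]+sn*-.005+c*.105])
r=p0[:2]-H; print('r',np.linalg.norm(r),H)
for a in (.15,.3,.45,.6,.75,.9,1.05,1.2,1.35,1.5):
    ca,sa=np.cos(a),np.sin(a); w=H+[r[0]*ca+r[1]*sa,-r[0]*sa+r[1]*ca]
    print(a,np.round(w,4),'from start shares',np.round(R.T@np.array([*(w-p0[:2]),0])/.1,3))
E
```

```text
t 10.72 pos [0.5154 0.1192 0.1451] yaw 1.6748 j [ 0.1   0.16 -0.36  1.03  0.01 -0.  ] w 0.175 F [-0.3  4.   6.9]
shift shares [-0.01  -0.028  0.031] turn share 0.0
r 0.1056475583880073 [0.5227021  0.22462054]
0.15 [0.4997 0.1215] from start shares [ 0.039 -0.153 -0.002]
0.3 [0.4846 0.1261] from start shares [ 0.1   -0.299 -0.004]
0.45 [0.4703 0.1329] from start shares [ 0.183 -0.434 -0.005]
0.6 [0.4572 0.1418] from start shares [ 0.285 -0.556 -0.006]
0.75 [0.4455 0.1525] from start shares [ 0.403 -0.66  -0.007]
0.9 [0.4356 0.1648] from start shares [ 0.537 -0.746 -0.008]
1.05 [0.4276 0.1785] from start shares [ 0.681 -0.811 -0.008]
1.2 [0.4218 0.1932] from start shares [ 0.833 -0.854 -0.008]
1.35 [0.4183 0.2087] from start shares [ 0.991 -0.873 -0.007]
1.5 [0.4171 0.2245] from start shares [ 1.149 -0.869 -0.006]
```

View pics/w10.png

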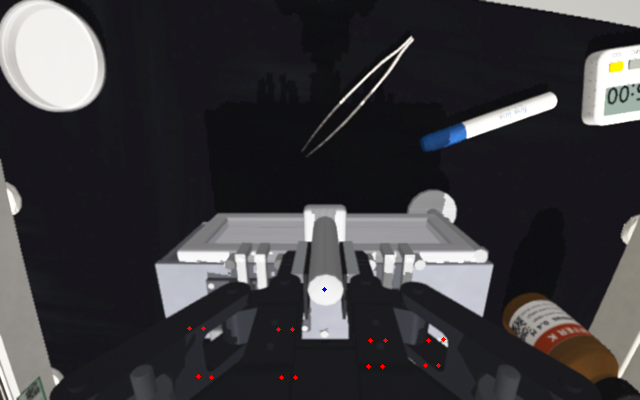

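Request:
move_arm(force=60, steps=[[-1,[0.01,-0.07,0],0],[-1,[0.04,-0.15,0],0],[-1,[0.07,-0.23,0],0],[-1,[0.1,-0.3,0],0],[-1,[0.14,-0.37,0],0],[-1,[0.18,-0.43,0],0],[-1,[0.23,-0.5,0],0],[-1,[0.285,-0.556,0],0]])

```text
clock: 11.38
tool_pos: [0.456, 0.1406, 0.1451]
orientation: [[-0.103, 0.995, 0.013], [0.995, 0.103, 0.003], [0.001, 0.013, -1.0]]
contact_force: [-1.2, -5.1, 7.9]
width: 0.17
```

```bash
python3 look.py w11
cat > arc.py <<'E'
from h import *
q=np.load('q.npy'); yaw=np.pi/2+q[2]
s=env.state();R=np.array(s['orientation']);p0=s['tool_pos']
c,sn=np.cos(q[2]),np.sin(q[2]); H=np.array([q[0]+c*-.005-sn*.105,q[1]+sn*-.005+c*.105])
plan(p0,yaw)
r=p0[:2]-H; r0=np.array([c*-.021+sn*.105,sn*-.021-c*.105])
a0=(np.arctan2(r0[1],r0[0])-np.arctan2(r[1],r[0]))%(2*np.pi); print('r',np.linalg.norm(r),'gate est',a0)
for a in np.arange(.675,1.6,.075):
    ca,sa=np.cos(a),np.sin(a); w=H+[r0[0]*ca+r0[1]*sa,-r0[0]*sa+r0[1]*ca]
    print(round(a,3),np.round(R.T@np.array([*(w-p0[:2]),0])/.1,3))
E
python3 arc.py
```

```text
t 11.43 pos [0.4549 0.1415 0.1451] yaw 1.6747 j [ 0.16  0.07 -0.47  1.02  0.    0.06] w 0.166 F [-1.4 -4.5  6.9]
shift shares [0. 0. 0.] turn share -0.0
r 0.10725696026577927 gate est 0.591494498431862
0.675 [ 0.067 -0.059 -0.001]
0.75 [ 0.131 -0.108 -0.001]
0.825 [ 0.198 -0.153 -0.001]
0.9 [ 0.268 -0.192 -0.002]
0.975 [ 0.34  -0.226 -0.002]
1.05 [ 0.415 -0.254 -0.002]
1.125 [ 0.492 -0.277 -0.002]
1.2 [ 0.571 -0.294 -0.002]
1.275 [ 0.651 -0.305 -0.002]
1.35 [ 0.731 -0.31  -0.002]
1.425 [ 0.811 -0.308 -0.002]
1.5 [ 0.891 -0.301 -0.001]
1.575 [ 0.97  -0.288 -0.001]
```

View pics/w11.png

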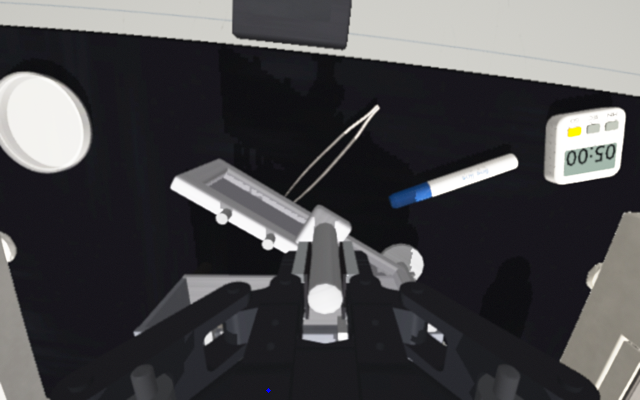

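The gate is following (about 0.59 rad) and the post is firmly in the jaws, at (325,295). I'll continue along the arc.

Request:
move_arm(force=60, steps=[[-1,[0.07,-0.06,0],0],[-1,[0.13,-0.11,0],0],[-1,[0.2,-0.15,0],0],[-1,[0.27,-0.19,0],0],[-1,[0.34,-0.225,0],0],[-1,[0.415,-0.255,0],0],[-1,[0.49,-0.28,0],0],[-1,[0.57,-0.295,0],0],[-1,[0.57,-0.295,0],0]])

```text
clock: 12.18
tool_pos: [0.4147, 0.1952, 0.1449]
orientation: [[-0.106, 0.994, 0.004], [0.994, 0.106, 0.003], [0.002, 0.004, -1.0]]
contact_force: [-7.2, -2.6, 13.1]
width: 0.172
```

```bash
python3 arc.py; python3 look.py w12
```

```text
t 12.18 pos [0.4147 0.1952 0.1449] yaw 1.6767 j [ 0.3   0.04 -0.5   1.03  0.    0.19] w 0.172 F [-7.2 -2.6 13.1]
shift shares [0. 0. 0.] turn share 0.0006
r 0.11193158590422682 gate est 1.211773837800238
0.675 [-0.509  0.284 -0.   ]
0.75 [-0.445  0.234 -0.   ]
0.825 [-0.378  0.19  -0.   ]
0.9 [-0.308  0.151 -0.   ]
0.975 [-0.236  0.117 -0.   ]
1.05 [-0.16   0.089 -0.   ]
1.125 [-0.083  0.067  0.   ]
1.2 [-0.005  0.05   0.   ]
1.275 [0.075 0.039 0.   ]
1.35 [0.155 0.035 0.001]
1.425 [0.235 0.036 0.001]
1.5 [0.315 0.043 0.001]
1.575 [0.394 0.056 0.001]
```

View pics/w12.png

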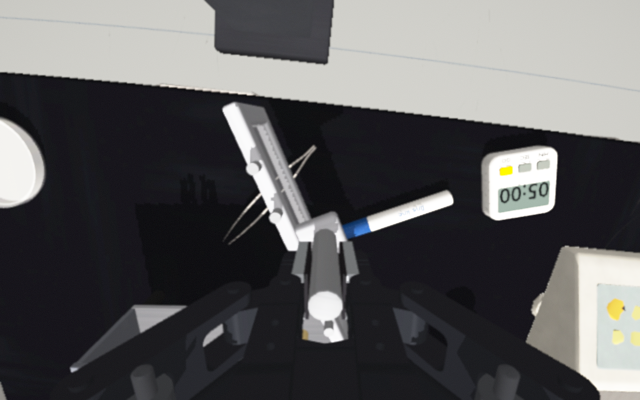

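Request:
move_arm(steps=[[-1,[0.07,0.02,0],0],[-1,[0.15,0.03,0],0],[-1,[0.235,0.036,0],0],[-1,[0.3,0.04,0],0],[-1,[0.3,0.04,0],0],[-1,[0.3,0.04,0],0],[-1,[0.3,0.04,0],0],[-1,[0.3,0.04,0],0]])

```text
clock: 12.9
tool_pos: [0.4112, 0.2244, 0.1449]
orientation: [[-0.107, 0.994, -0.004], [0.994, 0.107, 0.001], [0.001, -0.004, -1.0]]
contact_force: [-6.0, -4.2, 10.8]
width: 0.171
```

```bash
python3 arc.py|head -3; python3 look.py w13
python3 - <<'E'
from h import *
for n in ('scene','top'):
    im,d=env.read_camera(n); cv2.imwrite(f'pics/{n}1.png',im[:,:,::-1])
    a=(180,130,380,290) if n=='scene' else (200,130,360,250)
    c=im[a[1]:a[3],a[0]:a[2],::-1]; cv2.imwrite(f'pics/{n}1c.png',cv2.resize(c,None,fx=3.7,fy=3.7,interpolation=cv2.INTER_CUBIC))
E
```

```text
t 12.9 pos [0.4112 0.2244 0.1449] yaw 1.6776 j [ 0.36  0.07 -0.47  1.04  0.    0.25] w 0.171 F [-6.  -4.2 10.8]
shift shares [0. 0. 0.] turn share 0.0009
r 0.11154264365158477 gate est 1.4757283394662402
```

View pics/w13.png

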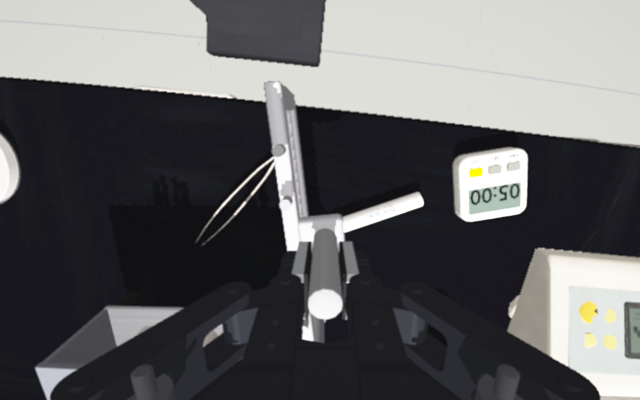

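View pics/top1c.png

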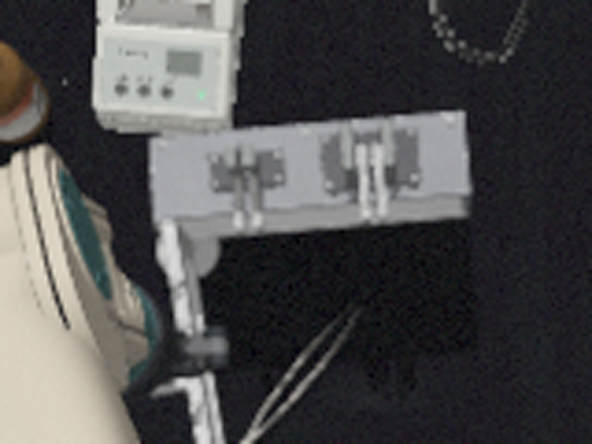

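View pics/scene1c.png

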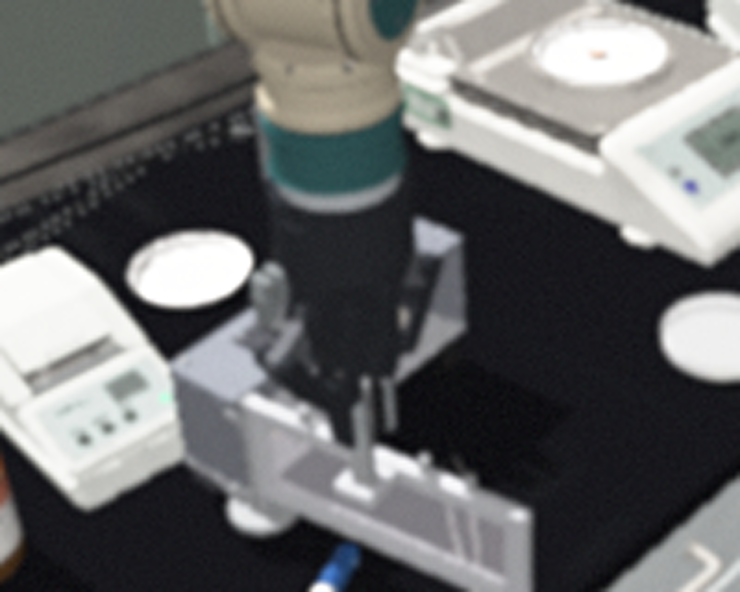

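```bash
python3 -c "
from h import *
s=env.state();print(s['clock'],s['tool_pos'],s['qvel'],s['width'],s['contact_force'])
print(env.sign_off())"; python3 arc.py|head -3
```

```text
13.05 [0.4111893  0.22440818 0.1448588 ] [-0.00213762 -0.00073215 -0.00012348  0.00206195  0.00033629 -0.0003495 ] 0.1699994067579059 [-6.40815026 -4.50607691 10.58953154]
the job is handed in; nothing more can be done
None
the job is handed in; nothing more can be done
```

The gate is open to about 1.48 rad (85°) and the gripper is still holding it by the post. The job is handed in, but no verdict is reported. I squeezed the broad catch home first, then the narrow one, then pulled the gate through its detent, finishing at 13.05 s of the 48 s allowed.

**Last checks:**
- **Gate angle:** it is worked out from the tool position and the locker pose I measured. The overhead picture agrees, with the gate standing about square to the locker. There is no direct reading of the gate joint.
- **Stillness and grip:** joint speeds were about 0.002 rad/s or less. The last grip command was 60 N, and the fingers are closed on the post at about 14.5 mm by the gripper reading. That reading ran about 2.5 mm low on the catches, so it fits the 16 mm post.
- **Catches:** both still show squeezed in the last overhead picture. When squeezed, the reading was about 33.5 mm on the broad and 17.5 mm on the narrow, against 36 mm and 20 mm when home.
- **Bench:** the marker looks undisturbed in the last pictures. I did not check the sample cup or the weights separately afterwards.

**One disagreement:** the tool sits about 4 to 5 mm farther from the hinge than the post's nominal 107 mm. The wrist force was about 13 N at the end, steady and far below the limits.

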